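# Index a dividing jig to the third stop and hold it for scribing

## Task

The dividing jig is set up to mark a hexagon on the plywood disc. First lay the straightedge, grip bar up, across the jig's two rests with its long edge flush against the fence, and let go of it. Then turn the knob back anticlockwise to its zero stop and from there clockwise three clicks to the third stop, without running past it, and finish still gripping the knob there (do not let go) so that the next line can be scribed; leave the mug, the tape roll and the awl alone.

Things in the scene. Friction and masses are not known exactly. Their poses are not given: they have to be found in the camera images.
- dividing_jig: Grey base 180 x 236 x 14 mm, fixed to the table; on it turns a lobed steel dividing plate (130 mm across, top at z 25 mm) with a plywood disc (110 mm, top at 31 mm) under a black knob. Origin: knob axis at table level, z up; base x -77 to 103, y -118 to 118 mm. Steel fence bar along y on the +x side. At x 0, y -77 to -113 a spring plunger (31 mm high), at x -72 a brass pointer.
- fence_foot (a point): Middle of the fence face at the height of the rests: jig x 91.6, y 0, z 32.5 mm; axes as the jig's. Face looks to -x, is 228 mm long along y and 5 mm high above the rests. Rests: two aluminium blocks before it, jig x 50 to 91.6, |y| 76 to 114 mm, tops level with this point. Flush: straightedge's origin 22 mm before this point (-x), its length along y; 30 mm off along y is no harm.
- straightedge: Loose aluminium straightedge 240 (its y) x 44 (x) x 5 mm, 0.16 kg, edges alike, either way round; blue grip bar along the middle of its top: 14 wide (x), 130 long (y), 16 mm high, top 21 mm above the underside. Origin: centre of underside. Starts flat on the table. On the rests its bar is 70 mm from the knob axis: fingers reaching over 50 mm toward the knob from the bar's middle may strike it.
- tea_mug: White mug, 92 mm across, 95 mm high; origin centre of its underside. To be left alone.
- tape_grey: Roll of grey cloth tape lying flat, 80 mm across, 24 mm high; origin centre of its underside. To be left alone.
- awl: Awl with white plastic handle, 134 mm long, lying on the table; origin on its underside. To be left alone.
- knob (a joint): Turn of knob and plate, rad, growing clockwise from above. 0: zero stop, a peg on the rim meets a post on the base (hard limit 0.03 behind). A spring plunger clicks into a valley every 20 deg (0.349); crests halfway, about 0.13 N m at the knob. Third stop 1.047 (60 deg), next crest 1.22. Starts at the first or second stop after zero (about 0.35 or 0.70).
- knob_grip (a point): Middle of the grip bar of the black knob, on the vertical turning axis, 64 mm above the table; turns with it. Bar: 54 long (the point's x), 14 wide (y), 26 mm high (13 mm above and below this point). White line on its top marks the +x end; +x points -60 deg from the jig's x axis at the zero stop, -120 deg at the third (negative: clockwise from above).
Mind the look-alikes: they are no part of the job. There is more than one size of the straightedge; the job needs the larger.

How it is judged:
By the outcome, as a careful person would: the job done as asked, in the order asked, and still so for the second after the job is handed in, while the arm keeps its last pose, push and grip.
It also fails if it takes over 61 s, if anything falls off the work surface, if the arm or the gripper's body presses on something with over 40 N, if the wrist force passes 120 N, or if a joint passes its speed limit or range.

## Robot

A 6-joint arm with a two-finger parallel gripper is mounted at the origin on a cart in front of the work surface, level with it; the furniture and walls round the work are solid. World frame = base frame: x ahead of the robot, y to its left, z up, the work surface at z = 0. Lengths are in m, angles in rad, forces in N, time in s.
With the tool pointing down it reaches from about 0.35 to 0.85 m from the base axis. Payload 8.1 kg.
Tool frame: the origin (TCP) lies midway between the tips of the shut fingers; the grasp point (between the pads) lies 19 mm behind it; z points along the fingers, y is the line along which they close (so a half turn about z gives the same grasp; the last joint's range is limited). The gripper opens to 93 mm and grips with 3 to 60 N. Pads are 15 mm wide; open, the fingers measure 128 mm over their backs; the gripper's body (75 mm by 188 mm) begins 65 mm behind the grasp point.
Start: joints at [1.022, 0.13, 1.488, -0, 1.523, -0.085], TCP at [0.268, 0.537, 0.219] pointing down, gripper open.
Joint ranges: [-2.96, 2.96], [-0.89, 2.26], [0.02, 2.5], [-1.34, 4.48], [0, 2.73], [-2.66, 2.66]. Speed limits (rad/s): [2.39, 2.39, 2.79, 3.14, 3.14, 3.14].

## Interface

Orientations are given as a rotation vector (axis times angle).
In Python, from plant import read_state, read_camera, camera_model, close_job gives the robot as it stands. The module is installed in compiled form; this text tells all that it offers.
- The arm moves only by the tool carry_out, never from a script. Its argument "moves" is a list of rows, each an object of numbers: "jaw": the finger opening in m, from 0 to 0.093; "dx", "dy", "dz": the shift along the tool's x, y, z in m; "yaw": the turn about the tool's z in rad. In form: [{"jaw": .., "dx": .., "dy": .., "dz": .., "yaw": ..}, ...]. A call has 1 to 8 rows; each row shifts and turns the commanded pose from where the row before left it, along the tool's axes as they then stand; what a row does not reach is not made up. A row lasts 1/8 s, in which the tool goes at most 62.5 mm and 10.7 degrees, less where a joint would pass 70% of its speed; a pose out of reach is approached as far as the arm can. A call is refused whole if a number of a shift passes 0.0625 or a number of a turn 0.188, either way. A call with a gripper value outside its range is refused whole. The fingers move at their own pace and stop on an object; "grip_force" is the grip in N (left out, the last holds). Time passes only in rows, so rows that do not move let the fingers close. It gives the time, the measured TCP pose, the force, the opening and the grip force at its end, in the units of the state.
- read_state(): the state, without advancing time (a new reading comes with each control period).
- read_camera(name): name is "scene" or "top" or "wrist"; returns the picture (480x640x3 uint8, red, green, blue); there is no depth.
- camera_model(name): a dict with "camera_matrix" (3x3 intrinsics, pixels), "view" (4x4, takes a point from world to camera coordinates). Camera axes: x right, y up, looking along -z (the intrinsics and any distortion apply to the point x, -y, -z); pixel columns grow to the right and rows downward; lengths in m; the calibration is good to about 2 mm. A picture is of the moment at which its call begins: read the wrist's pose just before it. camera_model takes no time and is no camera call; for the wrist camera it gives the pose at the moment of the call.
- close_job(): hands the job in; it is judged then, once.
The state is a dict: "t": time; "q": joint angles; "dq": joint speeds; "joint_torque": joint torques, N m; "tool_pos": TCP position; "orientation": TCP orientation; "force": force on the tool from outside, world axes, zero at the start; "wrist_torque": the same for the moment, N m; "opening": finger opening in m; "gripper_force": force on a finger pad.
Only numpy, scipy, OpenCV 4.12 (cv2) and the standard library are available. Lean on these libraries where they do the work, as an engineer would, in place of code of your own. Each camera call takes 0.05 s, during which the arm holds its last target. There are 200 camera calls.

## Working session

There is one attempt and no reset: what is moved stays moved. The work goes in short steps, Python scripts to look and compute and a tool call to move; the robot and the scene stay as the last step left them, time stands still between calls to the robot, and variables do not carry over. Pictures are saved under pics/ and viewed, at most 10 in all, crops included, and the job is handed in when it is done.

Besides the shell and the picture viewer there is one more tool, called as name(argument=value, ...) on one line, values as JSON. carry_out: Moves the arm, as the interface text tells. Its arguments: {"type":"object","properties":{"moves":{"type":"array","items":{"type":"object","properties":{"jaw":{"type":"number"},"dx":{"type":"number"},"dy":{"type":"number"},"dz":{"type":"number"},"yaw":{"type":"number"}}}},"grip_force":{"type":"number"}},"required":["moves"]}

```bash
mkdir -p pics; cat > h.py <<'E'
import numpy as np,cv2
from plant import *
def ray(cam,uv,z):
    K=np.array(cam["camera_matrix"]);V=np.array(cam["view"])
    d=np.linalg.inv(K)@np.array([uv[0],uv[1],1.]);d=np.array([d[0],-d[1],-d[2]])
    R=V[:3,:3];c=-R.T@V[:3,3];w=R.T@d
    return c+w*(z-c[2])/w[2]
def proj(cam,p):
    K=np.array(cam["camera_matrix"]);V=np.array(cam["view"])
    q=V[:3,:3]@np.array(p)+V[:3,3];q=K@np.array([q[0],-q[1],-q[2]]);return q[:2]/q[2]
E
python3 - <<'E'
from h import *
for n in ("top","scene"):
    im=read_camera(n);cv2.imwrite(f"pics/{n}0.png",im[:,:,::-1]);c=camera_model(n)
    print(n,c.keys(),np.round(np.array(c["view"]),3).tolist(),np.array(c["camera_matrix"]).tolist())
s=read_state();print(s)
E
```

```text
top dict_keys(['camera_matrix', 'view']) [[0.015, -1.0, 0.003, 0.075], [0.998, 0.015, 0.054, -0.516], [-0.054, 0.002, 0.999, -1.505], [0.0, 0.0, 0.0, 1.0]] [[518.0569442611137, 0.0, 318.6471680175126], [0.0, 518.0569442611137, 231.51284323173195], [0.0, 0.0, 1.0]]
scene dict_keys(['camera_matrix', 'view']) [[-0.86, -0.511, -0.001, 0.501], [0.231, -0.389, 0.892, -0.141], [-0.456, 0.766, 0.452, -1.413], [0.0, 0.0, 0.0, 1.0]] [[530.5851286932266, 0.0, 316.2946131629015], [0.0, 530.5851286932266, 232.33967970682565], [0.0, 0.0, 1.0]]
{'t': 0.1, 'q': array([ 1.02159289e+00,  1.31098151e-01,  1.48914219e+00, -3.50434025e-05,
        1.52301631e+00, -8.53666172e-02]), 'dq': array([-3.58575680e-04, -3.14299332e-03, -1.58541654e-03, -7.40720732e-05,
       -6.23791520e-04, -9.48624004e-04]), 'joint_torque': array([ 1.90417566e-03, -5.61345041e+01, -4.93092155e+01,  7.70941051e-02,
        2.91847810e-02, -8.19428374e-05]), 'tool_pos': array([0.26813656, 0.53618213, 0.21770036]), 'orientation': array([-7.21964829e-01, -3.05701034e+00,  2.50010461e-03]), 'force': array([-0.85298662, -0.10924505, -0.49029512]), 'wrist_torque': array([-0.0153825 ,  0.02072935,  0.0316183 ]), 'gripper_force': 0.0, 'opening': 0.09306730563023025}
```

View pics/top0.png

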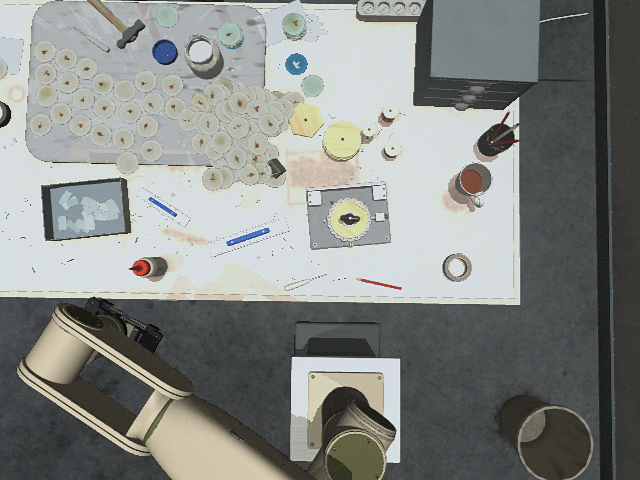

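View pics/scene0.png

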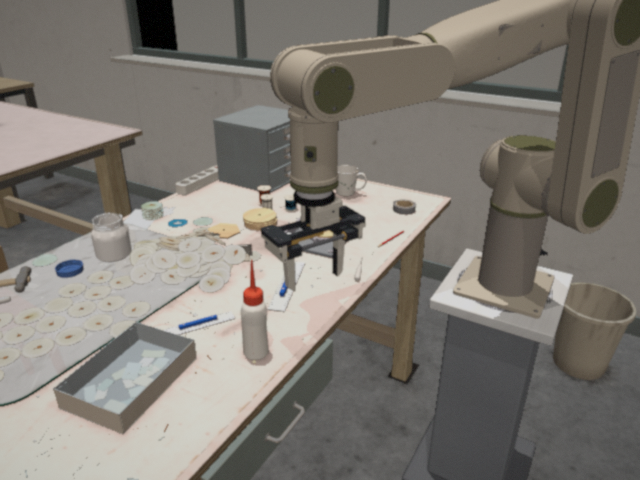

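Top view: jig at about (349,217) with fence on its far side (row ~187), larger straightedge at (248,237), the smaller at (162,206), mug (472,183), tape (457,267), awl near (305,283).

```bash
python3 - <<'E'
from h import *
im=read_camera("top");c=camera_model("top")
crop=im[165:265,200:400];cv2.imwrite("pics/crop.png",cv2.resize(crop,None,fx=4,fy=4,interpolation=cv2.INTER_CUBIC)[:,:,::-1])
hsv=cv2.cvtColor(im,cv2.COLOR_RGB2HSV)
m=cv2.inRange(hsv,(100,120,60),(125,255,255))
cs,_=cv2.findContours(m,0,2)
for k in cs:
    if cv2.contourArea(k)>60:
        (u,v),wh,a=cv2.minAreaRect(k);b=cv2.boxPoints(((u,v),wh,a))
        P=np.array([ray(c,x,.021) for x in b]);e=[P[1]-P[0],P[2]-P[1]];L=max(e,key=np.linalg.norm)
        print((u,v),wh,"ctr",ray(c,(u,v),.021).round(4),"len",np.linalg.norm(L),"ang",np.degrees(np.arctan2(L[1],L[0])))
# base grey
m=cv2.inRange(hsv,(0,0,90),(180,40,190))[175:255,295:400]
cs,_=cv2.findContours(m,0,2);k=max(cs,key=cv2.contourArea)+[[295,175]]
r=cv2.minAreaRect(k);print(r)
P=np.array([ray(c,x,.014) for x in cv2.boxPoints(r)]);print(P.round(4),np.linalg.norm(P[1]-P[0]),np.linalg.norm(P[2]-P[1]))
E
```

```text
(247.4000244140625, 236.20004272460938) (4.427187442779541, 43.63943099975586) ctr [0.4972 0.29   0.021 ] len 0.12694249358094223 ang -70.63450828439335
(162.26010131835938, 206.36904907226562) (31.357791900634766, 3.269930362701416) ctr [0.5808 0.5407 0.021 ] len 0.092400382177466 ang -122.01967163336626
(296.0000305175781, 63.50001525878906) (20.57182502746582, 21.0190372467041) ctr [1.0127 0.1572 0.021 ] len 0.06270056617127509 ang -62.02040527404292
(164.00001525878906, 51.0000114440918) (22.62741470336914, 22.62741470336914) ctr [1.0443 0.55   0.021 ] len 0.06848113697546183 ang -134.30511120862795
((347.5835266113281, 216.73330688476562), (60.4702262878418, 82.67437744140625), 86.47854614257812)
[[ 0.6389  0.1261  0.014 ]
 [ 0.6576 -0.1169  0.014 ]
 [ 0.4799 -0.1291  0.014 ]
 [ 0.4614  0.1123  0.014 ]] 0.24367367336905368 0.17819613300595216
```

View pics/crop.png

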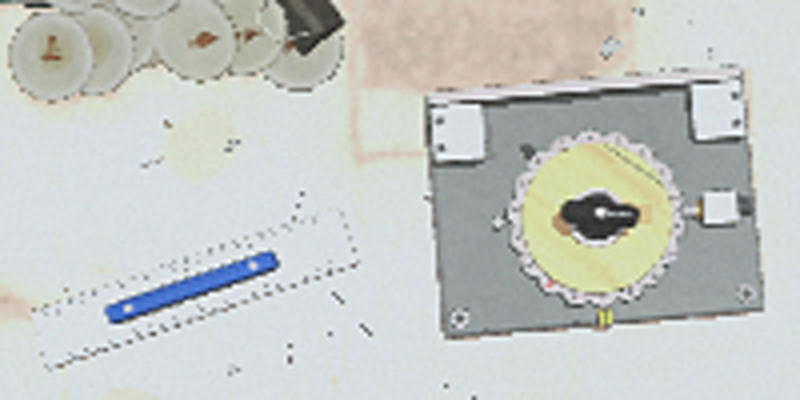

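The crop shows the jig: fence along the top (world +x), pointer at the bottom, plunger to the right, and the knob's white line pointing right (about jig -90°). The long straightedge is at about 19° yaw. Moving over it now.

carry_out(moves=[{"dx": -0.018,"dy": -0.036},{"dx": -0.018,"dy": -0.036},{"dx": -0.018,"dy": -0.036},{"dx": -0.052,"dy": -0.002},{"dx": -0.052,"dy": -0.002},{"dx": -0.052,"dy": -0.002},{"dx": -0.052,"dy": -0.002},{"dx": -0.052,"dy": -0.002}])

```text
invalid input at $.moves[0]: expected keys jaw, dx, dy, dz, yaw
```

carry_out(moves=[{"yaw": 0.154,"jaw": 0.05},{"yaw": 0.154},{"yaw": 0.154},{"yaw": 0.154},{"yaw": 0.154},{},{}])

```text
invalid input at $.moves[0]: expected keys jaw, dx, dy, dz, yaw
```

```bash
cat >> h.py <<'E'
from scipy.spatial.transform import Rotation as Ro
def pose():
    s=read_state();R=Ro.from_rotvec(s["orientation"]).as_matrix();return s,R
def todeltas(dw): # world shift -> tool
    s,R=pose();return (R.T@np.array(dw)).round(4)
E
python3 - <<'E'
from h import *
s,R=pose();print(s["t"],s["tool_pos"],R.round(3),s["force"],s["opening"])
c=camera_model("wrist");im=read_camera("wrist");cv2.imwrite("pics/w1.png",im[:,:,::-1]);np.save("w1.npy",c)
cc=camera_model("wrist");print(np.array(c["view"]).round(3))
E
```

```text
0.15 [0.26818259 0.53625675 0.21785192] [[-0.894  0.447 -0.001]
 [ 0.447  0.894 -0.001]
 [ 0.    -0.001 -1.   ]] [-0.21204752 -0.14159531  0.11737244] 0.0930075656205629
[[ 0.446  0.895 -0.001 -0.601]
 [-0.858  0.427 -0.284  0.034]
 [-0.254  0.127  0.959 -0.391]
 [ 0.     0.     0.     1.   ]]
```

View pics/w1.png

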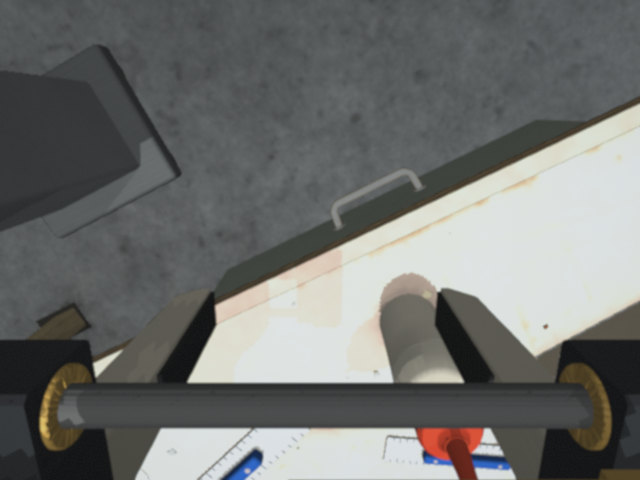

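Wrist view shows the glue bottle (nozzle at 455,440) just next to the tool, with both straightedges at the bottom edge. I'm checking its position before moving.

```bash
python3 - <<'E'
from h import *
c=camera_model("wrist");t=camera_model("top")
print("tcp px",proj(c,[.268,.536,.2178]))
print("base wrist",ray(c,(410,300),0),"base top",ray(t,(155,265),0))
for z in (.1,.13,.16,.19,.22): print(z,"top nozzle",ray(t,(131,269),z).round(3),"capcentre",ray(t,(143,268),z).round(3),"wrist cap",ray(c,(450,435),z).round(3))
E
```

```text
tcp px [321.45462618 307.77364925]
base wrist [0.39078679 0.56845035 0.        ] base top [0.40915556 0.56295289 0.        ]
0.1 top nozzle [0.399 0.597 0.1  ] capcentre [0.402 0.565 0.1  ] wrist cap [0.462 0.552 0.1  ]
0.13 top nozzle [0.399 0.587 0.13 ] capcentre [0.403 0.554 0.13 ] wrist cap [0.434 0.554 0.13 ]
0.16 top nozzle [0.4   0.576 0.16 ] capcentre [0.403 0.544 0.16 ] wrist cap [0.406 0.556 0.16 ]
0.19 top nozzle [0.401 0.565 0.19 ] capcentre [0.404 0.534 0.19 ] wrist cap [0.378 0.558 0.19 ]
0.22 top nozzle [0.401 0.555 0.22 ] capcentre [0.404 0.524 0.22 ] wrist cap [0.35  0.561 0.22 ]
```

carry_out(moves=[{"jaw": 0.093,"dx": -0.018,"dy": -0.036,"dz": -0.01,"yaw": 0},{"jaw": 0.093,"dx": -0.018,"dy": -0.036,"dz": -0.01,"yaw": 0},{"jaw": 0.093,"dx": -0.018,"dy": -0.036,"dz": 0,"yaw": 0},{"jaw": 0.093,"dx": -0.052,"dy": -0.002,"dz": 0,"yaw": 0},{"jaw": 0.05,"dx": -0.052,"dy": -0.002,"dz": 0,"yaw": 0},{"jaw": 0.05,"dx": -0.052,"dy": -0.002,"dz": 0,"yaw": 0},{"jaw": 0.05,"dx": -0.052,"dy": -0.002,"dz": 0,"yaw": 0},{"jaw": 0.05,"dx": -0.052,"dy": -0.002,"dz": 0,"yaw": 0}])

```text
t: 1.2
tool_pos: [0.4977, 0.2896, 0.2385]
orientation: [-0.722, -3.057, -0.0]
force: [0.4, 1.0, -0.2]
opening: 0.0574
gripper_force: 0.0
```

carry_out(moves=[{"jaw": 0.05,"dx": 0,"dy": 0,"dz": 0.01,"yaw": 0.154},{"jaw": 0.05,"dx": 0,"dy": 0,"dz": 0.01,"yaw": 0.154},{"jaw": 0.05,"dx": 0,"dy": 0,"dz": 0,"yaw": 0.154},{"jaw": 0.05,"dx": 0,"dy": 0,"dz": 0,"yaw": 0.154},{"jaw": 0.05,"dx": 0,"dy": 0,"dz": 0,"yaw": 0.154},{"jaw": 0.05,"dx": 0,"dy": 0,"dz": 0,"yaw": 0},{"jaw": 0.05,"dx": 0,"dy": 0,"dz": 0,"yaw": 0}])

```text
t: 2.08
tool_pos: [0.4964, 0.2906, 0.2185]
orientation: [-1.813, -2.566, 0.0]
force: [0.3, -0.4, 0.4]
opening: 0.05
gripper_force: 0.0
```

```bash
cat > se.py <<'E'
from h import *
s,R=pose();print(s["t"],s["tool_pos"],"tool y ang",np.degrees(np.arctan2(R[1,1],R[0,1])),s["force"],s["opening"])
c=camera_model("wrist");im=read_camera("wrist")
hsv=cv2.cvtColor(im,cv2.COLOR_RGB2HSV)
m=cv2.inRange(hsv,(100,120,40),(125,255,255))
cs,_=cv2.findContours(m,0,2)
for k in cs:
    if cv2.contourArea(k)>500:
        r=cv2.minAreaRect(k);P=np.array([ray(c,x,.021) for x in cv2.boxPoints(r)]);e=[P[1]-P[0],P[2]-P[1]];L=max(e,key=np.linalg.norm)
        print(r,"ctr",P.mean(0).round(4),[np.linalg.norm(x).round(4) for x in e],"perp ang",np.degrees(np.arctan2(L[1],L[0]))%180-90)
E
cat > pic.py <<'E'
from h import *
import sys
cv2.imwrite(f"pics/{sys.argv[2]}.png",read_camera(sys.argv[1])[:,:,::-1])
E
python3 se.py; python3 pic.py wrist w2
```

```text
2.075 [0.49636402 0.29062041 0.21852965] tool y ang 19.507998176507588 [ 0.3241378  -0.44618617  0.40987451] 0.05002582635364743
((327.4999694824219, 201.99996948242188), (143.99996948242188, 12.999998092651367), 90.0) ctr [0.498  0.2946 0.021 ] [np.float64(0.0107), np.float64(0.126)] perp ang 19.93104020462758
```

View pics/w2.png

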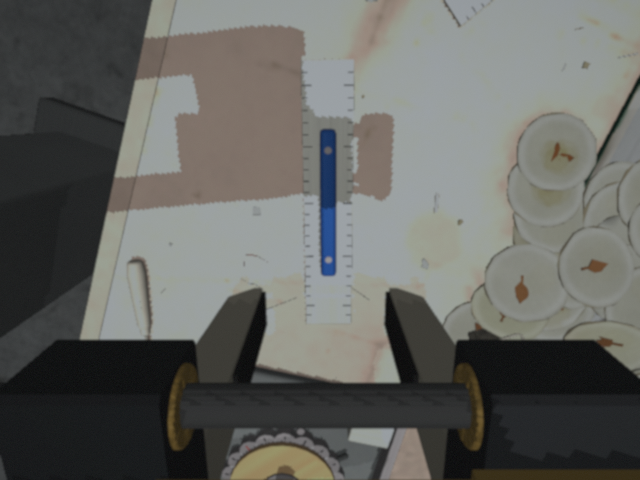

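The straightedge is aligned with the jaws (bar centre at pixel 327,202), 3 mm off each way. Descending and gripping.

carry_out(moves=[{"jaw": 0.05,"dx": 0.003,"dy": 0.003,"dz": 0.035,"yaw": 0},{"jaw": 0.05,"dx": 0,"dy": 0,"dz": 0.045,"yaw": 0},{"jaw": 0.05,"dx": 0,"dy": 0,"dz": 0.045,"yaw": 0},{"jaw": 0.05,"dx": 0,"dy": 0,"dz": 0.04,"yaw": 0},{"jaw": 0.05,"dx": 0,"dy": 0,"dz": 0.025,"yaw": 0},{"jaw": 0.05,"dx": 0,"dy": 0,"dz": 0.01,"yaw": 0},{"jaw": 0.05,"dx": 0,"dy": 0,"dz": 0.008,"yaw": 0},{"jaw": 0.05,"dx": 0,"dy": 0,"dz": 0,"yaw": 0}])

```text
t: 3.18
tool_pos: [0.4987, 0.2946, 0.0111]
orientation: [1.817, 2.563, 0.001]
force: [-0.4, -0.1, 0.7]
opening: 0.0504
gripper_force: 0.0
```

carry_out(moves=[{"jaw": 0.0,"dx": 0,"dy": 0,"dz": 0,"yaw": 0},{"jaw": 0.0,"dx": 0,"dy": 0,"dz": 0,"yaw": 0},{"jaw": 0.0,"dx": 0,"dy": 0,"dz": 0,"yaw": 0},{"jaw": 0.0,"dx": 0,"dy": 0,"dz": 0,"yaw": 0},{"jaw": 0.0,"dx": 0,"dy": 0,"dz": 0,"yaw": 0}], grip_force=40)

```text
t: 3.8
tool_pos: [0.4983, 0.2945, 0.0108]
orientation: [1.817, 2.563, 0.0]
force: [-0.8, -0.4, 2.3]
opening: 0.0135
gripper_force: 40.0
```

carry_out(moves=[{"jaw": 0.0,"dx": 0,"dy": 0,"dz": -0.01,"yaw": 0},{"jaw": 0.0,"dx": 0,"dy": 0,"dz": -0.03,"yaw": 0},{"jaw": 0.0,"dx": 0,"dy": 0,"dz": -0.04,"yaw": 0},{"jaw": 0.0,"dx": 0,"dy": 0,"dz": -0.04,"yaw": 0},{"jaw": 0.0,"dx": 0,"dy": 0,"dz": -0.03,"yaw": 0},{"jaw": 0.0,"dx": 0,"dy": 0,"dz": 0,"yaw": 0}])

```text
t: 4.55
tool_pos: [0.5002, 0.2954, 0.1642]
orientation: [1.816, 2.56, 0.008]
force: [0.1, 0.1, -2.1]
opening: 0.0135
gripper_force: 40.0
```

```bash
python3 - <<'E'
from h import *
s,R=pose();print(s["t"],s["tool_pos"],"tool y ang",np.degrees(np.arctan2(R[1,1],R[0,1])),s["force"],s["opening"],s["q"].round(3))
g0=cv2.imread("pics/top0.png");c=camera_model("top")
hsv=cv2.cvtColor(g0,cv2.COLOR_BGR2HSV)
# plywood disc (yellow)
m=cv2.inRange(hsv,(18,50,120),(38,255,255))[180:255,300:400]
cs,_=cv2.findContours(m,0,2);k=max(cs,key=cv2.contourArea)+[[300,180]]
e=cv2.fitEllipse(cv2.convexHull(k));print("disc",e,ray(c,e[0],.031).round(4),"diam",e[1][0]*1.474/518)
# knob black
m=cv2.inRange(hsv,(0,0,0),(180,255,70))[205:230,335:365]
cs,_=cv2.findContours(m,0,2);k=max(cs,key=cv2.contourArea)+[[335,205]]
r=cv2.minAreaRect(k);print("knob",r,ray(c,r[0],.077).round(4))
M=cv2.moments(k);print(ray(c,(M['m10']/M['m00'],M['m01']/M['m00']),.077))
# base edges: subpixel crossing of gray profile, lines fitted in world at z .014
g=cv2.cvtColor(g0,cv2.COLOR_BGR2GRAY).astype(float)
def edge(ps,axis,lo,hi,z,fall):
    pts=[]
    for p in ps:
        prof=g[lo:hi,p] if axis=='v' else g[p,lo:hi]
        d=np.diff(prof)*fall;i=int(d.argmax());
        if d[i]<15: continue
        w=d[max(i-1,0):i+2];w=np.clip(w,0,None);t=lo+.5+(w*np.arange(max(i-1,0),max(i-1,0)+len(w))).sum()/w.sum()
        pts.append(ray(c,(p,t) if axis=='v' else (t,p),z)[:2])
    pts=np.array(pts,np.float32);l=cv2.fitLine(pts,cv2.DIST_HUBER,0,.01,.01).ravel()
    a=np.degrees(np.arctan2(l[1],l[0]));res=np.abs((pts-l[2:])@[-l[1],l[0]])
    print(axis,lo,len(pts),"ang",(a%180).round(2),"pt",l[2:],"med res",np.median(res).round(5));return
edge(range(316,385),'v',240,256,.014,1)      # near edge grey->white
edge(range(205,240),'h',300,318,.014,-1)     # left edge white->grey
edge(range(225,240),'h',380,398,.014,1)      # right edge
edge(range(312,382),'v',183,190,.0375,-1)    # fence far edge-ish
edge(range(323,370),'v',186,196,.0375,-1)
E
```

```text
4.55 [0.50019693 0.29535465 0.16417456] tool y ang 19.308842232485514 [ 0.14644927  0.06144453 -2.08129251] 0.01353855173539722 [ 0.445  0.104  1.617 -0.     1.415  0.108]
disc ((348.6908874511719, 219.13047790527344), (36.91180419921875, 37.35606002807617), 159.92330932617188) [ 0.5508 -0.0042  0.031 ] diam 0.10503474785646416
knob ((350.0, 219.0), (10.0, 18.0), 90.0) [ 0.5476 -0.0051  0.077 ]
[ 0.54840655 -0.00309206  0.077     ]
v 240 69 ang 95.64 pt [0.47103015 0.00671214] med res 0.00055
h 300 35 ang 5.99 pt [0.523994   0.11246832] med res 0.00048
h 380 15 ang 5.61 pt [ 0.5187659  -0.12661487] med res 0.00041
v 183 65 ang 95.33 pt [ 0.6455066  -0.01661186] med res 0.00064
v 186 39 ang 95.48 pt [0.6416253  0.01670735] med res 0.00046
```

carry_out(moves=[{"jaw": 0.0,"dx": -0.032,"dy": 0.001,"dz": 0,"yaw": 0},{"jaw": 0.0,"dx": -0.052,"dy": 0.0015,"dz": 0,"yaw": 0},{"jaw": 0.0,"dx": -0.052,"dy": 0.0015,"dz": 0,"yaw": 0},{"jaw": 0.0,"dx": -0.052,"dy": 0.0015,"dz": 0,"yaw": 0},{"jaw": 0.0,"dx": -0.052,"dy": 0.0015,"dz": 0,"yaw": 0},{"jaw": 0.0,"dx": -0.052,"dy": 0.001,"dz": 0,"yaw": 0},{"jaw": 0.0,"dx": -0.022,"dy": 0,"dz": 0,"yaw": 0.12},{"jaw": 0.0,"dx": 0,"dy": 0,"dz": 0,"yaw": 0.12}])

```text
t: 5.55
tool_pos: [0.6088, -0.0015, 0.158]
orientation: [-2.117, -2.318, 0.004]
force: [-0.2, 0.5, -1.1]
opening: 0.0134
gripper_force: 40.0
```

carry_out(moves=[{"jaw": 0.0,"dx": 0,"dy": 0,"dz": 0.02,"yaw": 0},{"jaw": 0.0,"dx": 0,"dy": 0,"dz": 0.02,"yaw": 0},{"jaw": 0.0,"dx": 0,"dy": 0,"dz": 0,"yaw": 0}])

```text
t: 5.92
tool_pos: [0.6068, 0.0014, 0.1162]
orientation: [-2.105, -2.325, 0.007]
force: [-0.2, -0.1, -1.6]
opening: 0.0135
gripper_force: 40.0
```

```bash
python3 se.py;python3 pic.py wrist w3
```

```text
5.925 [0.60678724 0.00141375 0.11621654] tool y ang 5.6876476794131845 [-0.21566255 -0.14629979 -1.56127729] 0.013458305818094147
((325.5, 439.0), (22.0, 27.0), 90.0) ctr [ 0.6222 -0.1472  0.021 ] [np.float64(0.0196), np.float64(0.0195)] perp ang -83.91621415658909
((325.0, 270.0), (226.0, 36.0), 90.0) ctr [ 0.6092 -0.0221  0.021 ] [np.float64(0.0216), np.float64(0.1565)] perp ang 6.448370874023425
```

View pics/w3.png

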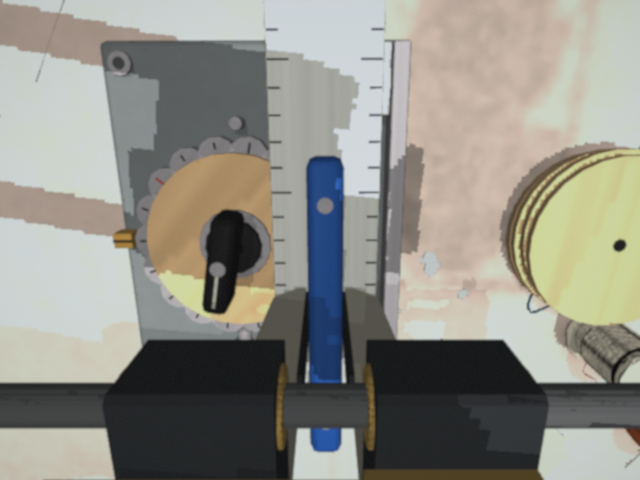

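The wrist view shows the straightedge above the jig, fence strip at columns ~390-408 just right of its edge (col 384); knob line points to (215,300).

```bash
python3 - <<'E'
from h import *
g=cv2.cvtColor(cv2.imread("pics/w3.png"),cv2.COLOR_BGR2GRAY).astype(float);c=camera_model("wrist")
for r in (50,80,120,160,200,240,280,310): print(r,g[r,378:416].astype(int).tolist())
s,R=pose();print(s["tool_pos"],s["q"])
# straightedge right edge: underside z
z=s["tool_pos"][2]-.0108
for p in ((384,60),(378,290)): print("se edge",ray(c,p,z+.005).round(4))
E
```

```text
50 [211, 211, 211, 212, 208, 200, 196, 206, 212, 211, 211, 209, 195, 156, 103, 93, 134, 172, 192, 196, 194, 193, 192, 190, 191, 192, 193, 193, 194, 193, 190, 177, 157, 157, 171, 178, 179, 179]
80 [212, 212, 212, 210, 202, 198, 207, 212, 213, 212, 213, 203, 170, 117, 111, 151, 179, 194, 194, 193, 193, 191, 191, 191, 192, 193, 193, 192, 191, 185, 171, 164, 174, 180, 182, 184, 184, 185]
120 [214, 213, 205, 172, 119, 82, 77, 72, 61, 56, 56, 65, 92, 134, 170, 191, 195, 194, 192, 190, 189, 189, 190, 192, 192, 191, 192, 187, 176, 174, 187, 193, 194, 192, 191, 191, 190, 190]
160 [213, 199, 167, 122, 96, 88, 76, 62, 58, 58, 76, 117, 157, 184, 193, 195, 191, 189, 182, 165, 136, 124, 126, 126, 124, 120, 115, 111, 118, 120, 119, 119, 119, 118, 119, 119, 120, 119]
200 [133, 108, 95, 92, 84, 70, 58, 59, 68, 94, 120, 131, 129, 126, 125, 122, 121, 121, 120, 121, 121, 122, 122, 121, 115, 111, 113, 115, 115, 116, 117, 117, 117, 119, 120, 121, 122, 123]
240 [94, 91, 89, 78, 64, 58, 60, 75, 101, 122, 126, 125, 122, 122, 121, 120, 119, 119, 120, 120, 120, 120, 116, 117, 124, 128, 126, 124, 123, 122, 120, 118, 118, 117, 116, 117, 118, 119]
280 [85, 78, 68, 61, 57, 65, 93, 135, 170, 185, 187, 185, 183, 182, 182, 182, 183, 183, 183, 182, 176, 173, 178, 181, 182, 183, 189, 196, 200, 200, 201, 201, 202, 201, 202, 202, 202, 202]
310 [83, 82, 82, 80, 81, 95, 127, 153, 164, 164, 163, 161, 160, 161, 162, 161, 161, 162, 160, 157, 164, 174, 181, 186, 193, 198, 197, 196, 197, 199, 198, 197, 197, 197, 196, 197, 197, 197]
[0.60899092 0.00121562 0.11965212] [-8.21832353e-02  2.21091598e-01  1.57012915e+00  1.09665090e-05
  1.35208837e+00 -1.80692706e-01]
se edge [0.6215 0.1017 0.1139]
se edge [0.6317 0.0102 0.1139]
```

```bash
python3 - <<'E'
from h import *
s,R=pose();c=camera_model("wrist")
g=cv2.cvtColor(cv2.imread("pics/w3.png"),cv2.COLOR_BGR2GRAY).astype(float)
def lin(uv,z,n):
    P=np.array([ray(c,p,z)[:2] for p in uv],np.float32);l=cv2.fitLine(P,2,0,.01,.01).ravel();a=np.degrees(np.arctan2(l[1],l[0]))%180
    u=np.array([np.cos(np.radians(5.6)),np.sin(np.radians(5.6))]);print(n,"ang",a.round(2),"u",(P@u).mean().round(4),np.abs((P-l[2:])@[-l[1],l[0]]).max().round(5))
lin([(393.8,50),(392.7,80),(391.1,120),(389.3,160),(386.9,200),(385.7,240),(384.5,280)],.0375,"fence")
L=[];Rr=[]
for r in range(100,185,4):
    d=np.diff(g[r,365:388]);i=d.argmin()
    if d[i]<-20: Rr.append((365.5+i,r))
for r in range(70,280,5):
    d=np.abs(np.diff(g[r,255:285]));i=d.argmax()
    if d[i]>20: L.append((255.5+i,r))
z=s["tool_pos"][2]-.0108+.005
print(len(L),len(Rr),L[::6],Rr[::4]);lin(L,z,"se left");lin(Rr,z,"se right")
B=[]
for r in range(175,290,5):
    b=np.where(cv2.inRange(cv2.cvtColor(cv2.imread("pics/w3.png")[r:r+1],cv2.COLOR_BGR2HSV),(100,120,40),(125,255,255))[0][250:400])[0]+250;B.append((b.mean(),r))
lin(B,z+.016,"bar")
u=np.array([np.cos(np.radians(5.6)),np.sin(np.radians(5.6))]);print("tcp u",s["tool_pos"][:2]@u,"toolyang",np.degrees(np.arctan2(R[1,1],R[0,1])),s["tool_pos"])
E
```

```text
fence ang 95.71 u 0.6432 0.00036
24 18 [(np.float64(266.5), 70), (np.float64(267.5), 105), (np.float64(268.5), 135), (np.float64(258.5), 235)] [(np.float64(381.5), 116), (np.float64(381.5), 132), (np.float64(380.5), 148), (np.float64(380.5), 164), (np.float64(379.5), 180)]
se left ang 89.91 u 0.5833 0.00468
se right ang 94.2 u 0.6281 0.00445
bar ang 95.91 u 0.6067 0.00023
tcp u 0.6062030741579076 toolyang 5.644055491921021 [0.60899092 0.00121562 0.11965212]
```

carry_out(moves=[{"jaw": 0.0,"dx": 0,"dy": 0,"dz": 0.015,"yaw": 0.0035},{"jaw": 0.0,"dx": 0,"dy": 0,"dz": 0.02,"yaw": 0},{"jaw": 0.0,"dx": 0,"dy": 0,"dz": 0.015,"yaw": 0},{"jaw": 0.0,"dx": 0,"dy": 0,"dz": 0.01,"yaw": 0},{"jaw": 0.0,"dx": 0,"dy": 0,"dz": 0.007,"yaw": 0},{"jaw": 0.0,"dx": 0,"dy": 0,"dz": 0.004,"yaw": 0},{"jaw": 0.0,"dx": 0,"dy": 0,"dz": 0,"yaw": 0},{"jaw": 0.0,"dx": 0,"dy": 0,"dz": 0,"yaw": 0}])

```text
t: 7.02
tool_pos: [0.6101, 0.0007, 0.0503]
orientation: [2.115, 2.322, 0.001]
force: [-0.3, -0.6, -1.4]
opening: 0.0137
gripper_force: 40.0
```

```bash
python3 se.py
```

```text
7.025 [0.61012624 0.00070818 0.05028774] tool y ang 5.356482895820583 [-0.29441155 -0.6211091  -1.43905306] 0.013664121155611615
((325.5, 439.0), (22.0, 27.0), 90.0) ctr [ 0.6197 -0.0904  0.021 ] [np.float64(0.0147), np.float64(0.0146)] perp ang -84.61564816381177
((325.0, 270.0), (226.0, 36.0), 90.0) ctr [0.6105 0.0032 0.021 ] [np.float64(0.0161), np.float64(0.1171)] perp ang 6.122807545710401
```

carry_out(moves=[{"jaw": 0.0,"dx": 0,"dy": 0,"dz": 0.003,"yaw": 0},{"jaw": 0.0,"dx": 0,"dy": 0,"dz": 0.002,"yaw": 0},{"jaw": 0.0,"dx": 0,"dy": 0,"dz": 0.001,"yaw": 0},{"jaw": 0.0,"dx": 0,"dy": 0,"dz": 0,"yaw": 0}])

```text
t: 7.58
tool_pos: [0.6096, 0.0008, 0.0435]
orientation: [-2.115, -2.323, 0.0]
force: [-0.4, -0.3, -1.4]
opening: 0.0136
gripper_force: 40.0
```

carry_out(moves=[{"jaw": 0.0,"dx": 0,"dy": 0,"dz": 0.001,"yaw": 0},{"jaw": 0.0,"dx": 0,"dy": 0,"dz": 0,"yaw": 0}])

```text
t: 7.82
tool_pos: [0.6098, 0.0008, 0.0433]
orientation: [2.115, 2.323, 0.0]
force: [-3.9, 0.5, 5.4]
opening: 0.0138
gripper_force: 40.0
```

carry_out(moves=[{"jaw": 0.0,"dx": 0,"dy": 0.0025,"dz": -0.0005,"yaw": 0},{"jaw": 0.0,"dx": 0,"dy": 0.0025,"dz": 0,"yaw": 0},{"jaw": 0.0,"dx": 0,"dy": 0.002,"dz": 0,"yaw": 0},{"jaw": 0.0,"dx": 0,"dy": 0.001,"dz": 0,"yaw": 0},{"jaw": 0.0,"dx": 0,"dy": 0,"dz": 0,"yaw": 0}])

```text
t: 8.45
tool_pos: [0.6178, 0.0014, 0.0433]
orientation: [2.115, 2.323, -0.0]
force: [-2.9, -1.4, 4.0]
opening: 0.0136
gripper_force: 40.0
```

carry_out(moves=[{"jaw": 0.0,"dx": 0,"dy": 0.001,"dz": 0,"yaw": 0},{"jaw": 0.0,"dx": 0,"dy": 0.001,"dz": 0,"yaw": 0},{"jaw": 0.0,"dx": 0,"dy": 0,"dz": 0,"yaw": 0}])

```text
t: 8.82
tool_pos: [0.6197, 0.0016, 0.0433]
orientation: [2.115, 2.323, -0.0]
force: [-3.5, -0.3, 5.7]
opening: 0.0137
gripper_force: 40.0
```

carry_out(moves=[{"jaw": 0.0,"dx": 0,"dy": 0.001,"dz": 0,"yaw": 0},{"jaw": 0.0,"dx": 0,"dy": 0,"dz": 0,"yaw": 0}])

```text
t: 9.07
tool_pos: [0.6207, 0.0017, 0.0433]
orientation: [2.115, 2.323, -0.0]
force: [-3.9, 0.5, 5.9]
opening: 0.0136
gripper_force: 40.0
```

carry_out(moves=[{"jaw": 0.0,"dx": 0,"dy": 0.001,"dz": 0,"yaw": 0},{"jaw": 0.0,"dx": 0,"dy": 0,"dz": 0,"yaw": 0}])

```text
t: 9.32
tool_pos: [0.6215, 0.0018, 0.0433]
orientation: [-2.115, -2.323, 0.0]
force: [-5.1, 0.2, 5.4]
opening: 0.0135
gripper_force: 40.0
```

```bash
python3 -c "
from h import *
s,R=pose();print(s['t'],s['force'],s['wrist_torque'],s['tool_pos'],np.degrees(np.arctan2(R[1,1],R[0,1])))"
```

```text
9.325 [-5.059206    0.163501    5.42891752] [-0.13516322  0.88112778  0.05948464] [0.62154207 0.00182998 0.04329114] 5.357343607053877
```

carry_out(moves=[{"jaw": 0.0,"dx": 0,"dy": 0.001,"dz": 0,"yaw": 0},{"jaw": 0.0,"dx": 0,"dy": 0,"dz": 0,"yaw": 0}])

```text
t: 9.57
tool_pos: [0.6219, 0.0018, 0.0433]
orientation: [-2.114, -2.322, 0.002]
force: [-8.7, -1.0, 8.5]
opening: 0.0134
gripper_force: 40.0
```

carry_out(moves=[{"jaw": 0.0,"dx": 0,"dy": 0.001,"dz": 0,"yaw": 0},{"jaw": 0.0,"dx": 0,"dy": 0,"dz": 0,"yaw": 0}])

```text
t: 9.82
tool_pos: [0.622, 0.0018, 0.0433]
orientation: [-2.113, -2.321, 0.004]
force: [-13.6, -0.6, 12.7]
opening: 0.0136
gripper_force: 40.0
```

```bash
python3 -c "
from h import *
s,R=pose();print(s['t'],s['force'],s['wrist_torque'],s['tool_pos'],np.degrees(np.arctan2(R[1,1],R[0,1])))"
```

```text
9.825 [-13.60694841  -0.60356141  12.68935285] [-0.37671518  2.30751238  0.07303957] [0.62203766 0.00178844 0.04329706] 5.365379806292662
```

carry_out(moves=[{"jaw": 0.0,"dx": 0,"dy": 0,"dz": -0.0005,"yaw": 0},{"jaw": 0.0,"dx": 0,"dy": 0,"dz": 0,"yaw": 0},{"jaw": 0.0,"dx": 0,"dy": 0,"dz": 0,"yaw": 0}], grip_force=5)

```text
t: 10.2
tool_pos: [0.6221, 0.0018, 0.0432]
orientation: [-2.114, -2.321, 0.004]
force: [-10.0, -1.8, 7.4]
opening: 0.0136
gripper_force: 5.0
```

carry_out(moves=[{"jaw": 0.02,"dx": 0,"dy": 0,"dz": 0,"yaw": 0},{"jaw": 0.035,"dx": 0,"dy": 0,"dz": 0,"yaw": 0},{"jaw": 0.035,"dx": 0,"dy": 0,"dz": 0,"yaw": 0},{"jaw": 0.035,"dx": 0,"dy": 0,"dz": -0.01,"yaw": 0},{"jaw": 0.035,"dx": 0,"dy": 0,"dz": -0.03,"yaw": 0},{"jaw": 0.035,"dx": 0,"dy": 0,"dz": -0.04,"yaw": 0},{"jaw": 0.035,"dx": 0,"dy": 0,"dz": -0.04,"yaw": 0},{"jaw": 0.035,"dx": 0,"dy": 0,"dz": 0,"yaw": 0}])

```text
t: 11.2
tool_pos: [0.6267, 0.0019, 0.1695]
orientation: [2.11, 2.318, 0.009]
force: [0.5, -0.7, 0.2]
opening: 0.0351
gripper_force: 0.0
```

carry_out(moves=[{"jaw": 0.035,"dx": -0.02,"dy": -0.02,"dz": -0.02,"yaw": 0},{"jaw": 0.035,"dx": -0.02,"dy": -0.02,"dz": -0.02,"yaw": 0},{"jaw": 0.035,"dx": -0.02,"dy": -0.03,"dz": -0.01,"yaw": 0},{"jaw": 0.035,"dx": 0,"dy": 0,"dz": 0,"yaw": 0},{"jaw": 0.035,"dx": 0,"dy": 0,"dz": 0,"yaw": 0}])

```text
t: 11.82
tool_pos: [0.5595, -0.0639, 0.2131]
orientation: [-2.115, -2.322, -0.0]
force: [-0.3, 0.6, -0.8]
opening: 0.0353
gripper_force: 0.0
```

```bash
python3 se.py;python3 pic.py wrist w4
```

```text
11.825 [ 0.55950702 -0.06392753  0.21310393] tool y ang 5.334675785605902 [-0.26046123  0.59817708 -0.77369506] 0.03529115608804998
((416.2716369628906, 137.4459991455078), (19.157325744628906, 175.66554260253906), 2.516875743865967) ctr [ 6.285e-01 -2.000e-04  2.100e-02] [np.float64(0.139), np.float64(0.0147)] perp ang 5.918533393267097
```

View pics/w4.png

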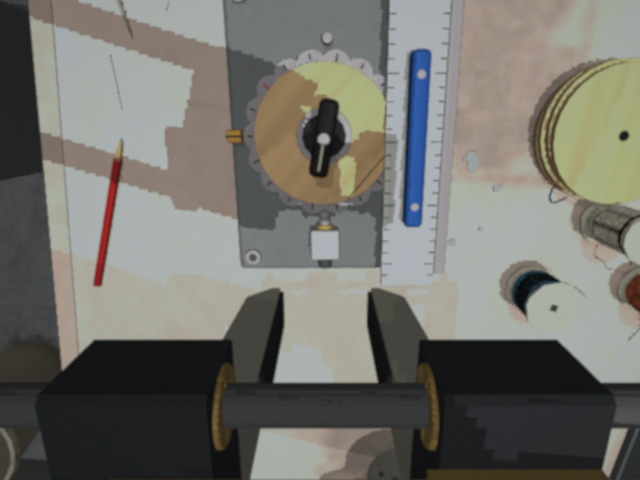

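The straightedge lies on the rests along the fence (its right edge at ~col 440-448, against the fence strip). The knob bar runs (330,100) to (318,176) with the white line at the lower end. Measuring the knob and checking flushness.

```bash
python3 - <<'E'
from h import *
c=camera_model("wrist");im=cv2.imread("pics/w4.png");hsv=cv2.cvtColor(im,cv2.COLOR_BGR2HSV)
cut=cv2.resize(im[85:185,280:380],None,fx=5,fy=5,interpolation=cv2.INTER_CUBIC);cut2=cv2.resize(im[0:280,420:470],(250,500),interpolation=cv2.INTER_CUBIC)
cv2.imwrite("pics/w4c.png",np.hstack([cut,cut2]))
for b in (((330,100),(318,176)),):
    P=[ray(c,p,.077) for p in b];d=P[1]-P[0];print(P,np.linalg.norm(d),"+x ang",np.degrees(np.arctan2(d[1],d[0])),"mid",(P[0]+P[1])/2)
g=cv2.cvtColor(im,cv2.COLOR_BGR2GRAY)
for r in (20,80,140,200,250): print(r,g[r,430:466].tolist())
E
```

```text
[array([0.55497246, 0.02464272, 0.077     ]), array([ 0.55160282, -0.02658545,  0.077     ])] 0.05133886645676346 +x ang -93.7633286883827 mid [ 0.55328764 -0.00097136  0.077     ]
20 [172, 171, 171, 172, 171, 172, 172, 171, 171, 172, 172, 171, 171, 172, 172, 171, 171, 171, 165, 148, 129, 135, 151, 152, 150, 148, 148, 148, 149, 149, 148, 143, 137, 138, 144, 148]
80 [142, 168, 174, 175, 174, 175, 175, 175, 174, 175, 174, 174, 173, 174, 168, 149, 130, 138, 153, 154, 152, 150, 150, 149, 150, 151, 150, 144, 141, 145, 148, 148, 148, 148, 149, 150]
140 [174, 170, 165, 166, 166, 166, 166, 166, 167, 166, 160, 143, 129, 140, 153, 156, 152, 151, 149, 150, 149, 150, 147, 141, 136, 140, 144, 144, 144, 145, 145, 146, 146, 146, 145, 144]
200 [177, 177, 176, 177, 176, 177, 172, 152, 134, 140, 152, 154, 152, 152, 150, 151, 151, 151, 152, 159, 170, 174, 175, 174, 174, 175, 174, 175, 175, 175, 175, 175, 175, 174, 175, 174]
250 [167, 168, 168, 164, 152, 141, 147, 153, 152, 152, 153, 152, 151, 151, 151, 158, 169, 175, 176, 176, 177, 176, 176, 177, 176, 176, 176, 176, 176, 176, 177, 176, 176, 176, 177, 175]
```

View pics/w4c.png

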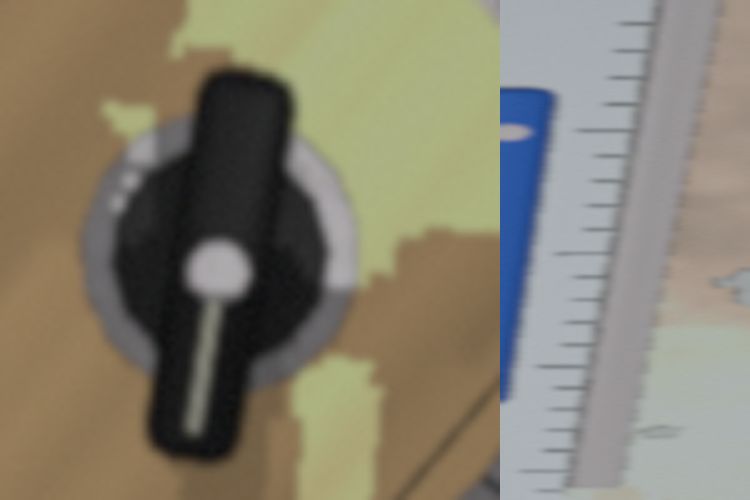

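Flush: the same hairline all along the fence. The knob is at the second stop (white line ≈ jig -99.5°). Moving above the knob.

carry_out(moves=[{"jaw": 0.04,"dx": 0.022,"dy": -0.001,"dz": 0,"yaw": 0},{"jaw": 0.04,"dx": 0.025,"dy": 0,"dz": 0,"yaw": 0},{"jaw": 0.04,"dx": 0.015,"dy": 0,"dz": 0,"yaw": 0.084},{"jaw": 0.04,"dx": 0,"dy": 0,"dz": 0.03,"yaw": 0.084},{"jaw": 0.04,"dx": 0,"dy": 0,"dz": 0.03,"yaw": 0},{"jaw": 0.04,"dx": 0,"dy": 0,"dz": 0.02,"yaw": 0},{"jaw": 0.04,"dx": 0,"dy": 0,"dz": 0,"yaw": 0},{"jaw": 0.04,"dx": 0,"dy": 0,"dz": 0,"yaw": 0}])

```text
t: 12.92
tool_pos: [0.5534, -0.0023, 0.1347]
orientation: [2.302, 2.137, 0.001]
force: [0.2, 0.7, 0.5]
opening: 0.0401
gripper_force: 0.0
```

```bash
python3 se.py; python3 pic.py wrist w5
```

```text
12.925 [ 0.55339058 -0.00234317  0.13472053] tool y ang -4.253697107094096 [0.24271118 0.69628567 0.51676554] 0.040102000370979246
((435.0247497558594, 228.74752807617188), (204.08213806152344, 24.776424407958984), 84.2894058227539) ctr [ 0.6287 -0.0076  0.021 ] [np.float64(0.0155), np.float64(0.1442)] perp ang 5.895435876080427
```

View pics/w5.png

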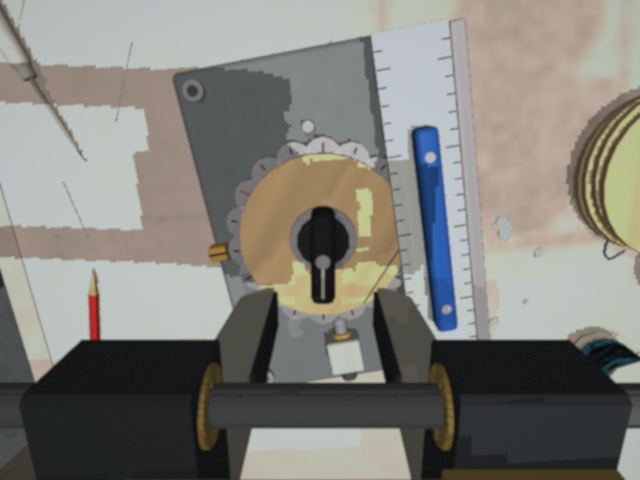

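Knob bar is vertical in the image and centred between fingers (322,255). Descend and grip.

carry_out(moves=[{"jaw": 0.04,"dx": 0,"dy": 0,"dz": 0.015,"yaw": 0},{"jaw": 0.04,"dx": 0,"dy": 0,"dz": 0.025,"yaw": 0},{"jaw": 0.04,"dx": 0,"dy": 0,"dz": 0.025,"yaw": 0},{"jaw": 0.04,"dx": 0,"dy": 0,"dz": 0.015,"yaw": 0},{"jaw": 0.04,"dx": 0,"dy": 0,"dz": 0.008,"yaw": 0},{"jaw": 0.04,"dx": 0,"dy": 0,"dz": 0,"yaw": 0},{"jaw": 0.04,"dx": 0,"dy": 0,"dz": 0,"yaw": 0}])

```text
t: 13.9
tool_pos: [0.5535, -0.0027, 0.0466]
orientation: [2.302, 2.136, 0.002]
force: [0.2, 0.4, -0.5]
opening: 0.0402
gripper_force: 0.0
```

carry_out(moves=[{"jaw": 0,"dx": 0,"dy": 0,"dz": 0,"yaw": 0},{"jaw": 0,"dx": 0,"dy": 0,"dz": 0,"yaw": 0},{"jaw": 0,"dx": 0,"dy": 0,"dz": 0,"yaw": 0},{"jaw": 0,"dx": 0,"dy": 0,"dz": 0,"yaw": 0}], grip_force=30)

```text
t: 14.4
tool_pos: [0.5524, -0.0025, 0.0459]
orientation: [-2.302, -2.137, 0.001]
force: [-3.2, -0.5, 4.5]
opening: 0.014
gripper_force: 30.0
```

```bash
cat > st.py <<'E'
from h import *
s,R=pose();a=np.degrees(np.arctan2(R[1,1],R[0,1]))
print(s['t'],s['force'].round(1),s['wrist_torque'].round(3),s['tool_pos'].round(4),"tool y",a.round(2),"knob rad est",round(np.radians(35.7-a),3),s["opening"],s["q"][5])
E
python3 st.py
```

```text
14.4 [-3.2 -0.5  4.5] [-0.041  0.671  0.039] [ 0.5524 -0.0025  0.0459] tool y -4.26 knob rad est 0.697 0.013988046269157011 -0.022964082164591407
```

carry_out(moves=[{"jaw": 0,"dx": 0,"dy": -0.001,"dz": 0,"yaw": -0.04},{"jaw": 0,"dx": 0,"dy": 0,"dz": 0,"yaw": -0.08},{"jaw": 0,"dx": 0,"dy": 0,"dz": 0,"yaw": -0.08},{"jaw": 0,"dx": 0,"dy": 0,"dz": 0,"yaw": -0.08},{"jaw": 0,"dx": 0,"dy": 0,"dz": 0,"yaw": -0.08},{"jaw": 0,"dx": 0,"dy": 0,"dz": 0,"yaw": 0}], grip_force=40)

```text
t: 15.15
tool_pos: [0.5525, -0.0025, 0.0459]
orientation: [1.883, 2.513, 0.002]
force: [4.9, 0.2, -0.7]
opening: 0.0136
gripper_force: 40.0
```

```bash
python3 st.py
```

```text
15.15 [ 4.9  0.2 -0.7] [-0.07  -0.46  -0.065] [ 0.5525 -0.0025  0.0459] tool y 16.32 knob rad est 0.338 0.013648757889683087 -0.38241026285271296
```

carry_out(moves=[{"jaw": 0,"dx": 0,"dy": 0,"dz": 0,"yaw": -0.08},{"jaw": 0,"dx": 0,"dy": 0,"dz": 0,"yaw": -0.08},{"jaw": 0,"dx": 0,"dy": 0,"dz": 0,"yaw": -0.08},{"jaw": 0,"dx": 0,"dy": 0,"dz": 0,"yaw": -0.06},{"jaw": 0,"dx": 0,"dy": 0,"dz": 0,"yaw": -0.04},{"jaw": 0,"dx": 0,"dy": 0,"dz": 0,"yaw": 0}])

```text
t: 15.9
tool_pos: [0.5526, -0.0025, 0.0459]
orientation: [1.432, 2.794, 0.001]
force: [4.9, 1.3, -1.5]
opening: 0.0139
gripper_force: 40.0
```

```bash
python3 st.py
```

```text
15.9 [ 4.9  1.3 -1.5] [ 0.011 -0.659  0.029] [ 0.5526 -0.0025  0.0459] tool y 35.74 knob rad est -0.001 0.01387134190239208 -0.7212967136000117
```

carry_out(moves=[{"jaw": 0,"dx": 0,"dy": 0,"dz": 0,"yaw": -0.015},{"jaw": 0,"dx": 0,"dy": 0,"dz": 0,"yaw": -0.015},{"jaw": 0,"dx": 0,"dy": 0,"dz": 0,"yaw": 0}])

```text
t: 16.27
tool_pos: [0.5526, -0.0024, 0.0459]
orientation: [1.39, 2.815, 0.002]
force: [5.4, 1.2, -1.5]
opening: 0.0134
gripper_force: 40.0
```

```bash
python3 st.py
```

```text
16.275 [ 5.4  1.2 -1.5] [-0.01  -0.639 -0.115] [ 0.5526 -0.0024  0.0459] tool y 37.43 knob rad est -0.03 0.013431968093897382 -0.750816743353906
```

carry_out(moves=[{"jaw": 0,"dx": 0,"dy": 0,"dz": 0,"yaw": -0.015},{"jaw": 0,"dx": 0,"dy": 0,"dz": 0,"yaw": 0}])

```text
t: 16.52
tool_pos: [0.5526, -0.0024, 0.0459]
orientation: [1.37, 2.825, 0.002]
force: [5.8, 0.3, -2.8]
opening: 0.0136
gripper_force: 40.1
```

```bash
python3 st.py
```

```text
16.525 [ 5.8  0.3 -2.8] [-0.006 -0.661 -0.413] [ 0.5526 -0.0024  0.0459] tool y 38.26 knob rad est -0.045 0.013587310826316465 -0.765485860832993
```

Hard limit behind the zero stop felt (torque -0.41 N m). Now clockwise.

carry_out(moves=[{"jaw": 0,"dx": 0,"dy": 0,"dz": 0,"yaw": 0.045},{"jaw": 0,"dx": 0,"dy": 0,"dz": 0,"yaw": 0},{"jaw": 0,"dx": 0,"dy": 0,"dz": 0,"yaw": 0.07},{"jaw": 0,"dx": 0,"dy": 0,"dz": 0,"yaw": 0.07},{"jaw": 0,"dx": 0,"dy": 0,"dz": 0,"yaw": 0.07},{"jaw": 0,"dx": 0,"dy": 0,"dz": 0,"yaw": 0.07},{"jaw": 0,"dx": 0,"dy": 0,"dz": 0,"yaw": 0.07},{"jaw": 0,"dx": 0,"dy": 0,"dz": 0,"yaw": 0}])

```text
t: 17.52
tool_pos: [0.5525, -0.0025, 0.0459]
orientation: [1.896, 2.503, 0.002]
force: [5.1, 0.3, -1.8]
opening: 0.0137
gripper_force: 40.0
```

```bash
python3 st.py
```

```text
17.525 [ 5.1  0.3 -1.8] [-0.033 -0.625 -0.021] [ 0.5525 -0.0025  0.0459] tool y 15.71 knob rad est 0.349 0.013659249793548194 -0.3716036295108199
```

carry_out(moves=[{"jaw": 0,"dx": 0,"dy": 0,"dz": 0,"yaw": 0.07},{"jaw": 0,"dx": 0,"dy": 0,"dz": 0,"yaw": 0.07},{"jaw": 0,"dx": 0,"dy": 0,"dz": 0,"yaw": 0.07},{"jaw": 0,"dx": 0,"dy": 0,"dz": 0,"yaw": 0.07},{"jaw": 0,"dx": 0,"dy": 0,"dz": 0,"yaw": 0.07},{"jaw": 0,"dx": 0,"dy": 0,"dz": 0,"yaw": 0}])

```text
t: 18.27
tool_pos: [0.5524, -0.0026, 0.0459]
orientation: [2.302, 2.137, 0.002]
force: [5.8, 0.1, -2.3]
opening: 0.0136
gripper_force: 40.0
```

```bash
python3 st.py
```

```text
18.275 [ 5.8  0.1 -2.3] [-0.039 -0.665  0.077] [ 0.5524 -0.0026  0.0459] tool y -4.25 knob rad est 0.697 0.013601350534855332 -0.023328906967322274
```

carry_out(moves=[{"jaw": 0,"dx": 0,"dy": 0,"dz": 0,"yaw": 0.07},{"jaw": 0,"dx": 0,"dy": 0,"dz": 0,"yaw": 0.07},{"jaw": 0,"dx": 0,"dy": 0,"dz": 0,"yaw": 0.07},{"jaw": 0,"dx": 0,"dy": 0,"dz": 0,"yaw": 0.07},{"jaw": 0,"dx": 0,"dy": 0,"dz": 0,"yaw": 0.04},{"jaw": 0,"dx": 0,"dy": 0,"dz": 0,"yaw": 0}])

```text
t: 19.02
tool_pos: [0.5523, -0.0025, 0.0459]
orientation: [2.612, 1.744, 0.002]
force: [5.5, -0.2, -1.6]
opening: 0.0139
gripper_force: 40.0
```

```bash
python3 st.py
```

```text
19.025 [ 5.5 -0.2 -1.6] [-0.04  -0.68  -0.152] [ 0.5523 -0.0025  0.0459] tool y -22.53 knob rad est 1.016 0.013902022932868591 0.2956849048824259
```

carry_out(moves=[{"jaw": 0,"dx": 0,"dy": 0,"dz": 0,"yaw": 0.015},{"jaw": 0,"dx": 0,"dy": 0,"dz": 0,"yaw": 0.015},{"jaw": 0,"dx": 0,"dy": 0,"dz": 0,"yaw": 0},{"jaw": 0,"dx": 0,"dy": 0,"dz": 0,"yaw": 0}])

```text
t: 19.52
tool_pos: [0.5523, -0.0025, 0.0459]
orientation: [2.637, 1.706, 0.002]
force: [4.7, 0.7, -0.9]
opening: 0.0141
gripper_force: 40.0
```

```bash
python3 st.py; python3 pic.py wrist w6; python3 pic.py top t6; python3 - <<'E'
import cv2,numpy as np
w=cv2.imread("pics/w6.png");t=cv2.imread("pics/t6.png")[160:260,270:420]
w=cv2.resize(w,(440,330));t=cv2.resize(t,(360,240),interpolation=cv2.INTER_CUBIC)
o=np.zeros((330,800,3),np.uint8);o[:,:440]=w;o[:240,440:]=t;cv2.imwrite("pics/f.png",o)
E
```

```text
19.525 [ 4.7  0.7 -0.9] [-0.035 -0.647 -0.009] [ 0.5523 -0.0025  0.0459] tool y -24.2 knob rad est 1.045 0.014088968947799657 0.3248584702655357
```

View pics/f.png

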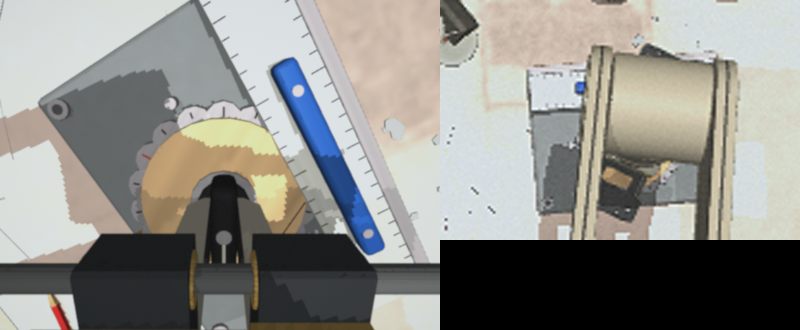

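The final view shows the knob gripped and aligned at (222,200). The straightedge is still flush along the fence, and the torque at the third stop is near zero (1.045 rad). Handing in.

```bash
python3 -c "
from plant import close_job;print(close_job())"
```

```text
the job is handed in; nothing more can be done
None
```

The job is handed in: the straightedge lies grip bar up on both rests, flush against the fence and released, and the knob was turned back to its zero stop, then clockwise to the third stop (about 1.045 rad) and is still gripped there.

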